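# Clear the brush off the curing box and hold its lid open

### The job

A freshly painted cup is about to be put into the wooden curing box, but a flat brush was left lying on its lid. First lay that brush flat in the shallow tray, beside and roughly parallel to the slim brush already there without touching it, bristles pointing the same way, and let go of it; only then lift the lid to 45 degrees open. The lid falls shut by itself, so finish while still holding it steady at 45 degrees, and leave everything else where it is.

Things in the scene. Friction and masses are not known exactly. Their poses are not given: they have to be found in the camera images.
- curing_box: Brown wooden box with hinged lid, fixed to the bench: 200 (x) x 240 (y) x 130 mm high without the lid. Origin: centre of its underside on the bench; z up; x points from the hinge side to the handle side, roughly away from the robot. The lid is a 12 mm board, 205 (x) x 250 (y) mm, flush with the box at the hinge side; its closed top is 142 mm above the bench.
- lid_hinge (a point): Middle of the hinge line, 100 mm from the box's centre on the robot's side (box x = -100 mm), 130 mm above the bench. The hinge line runs along the box's y axis.
- lid_handle (a point): Middle of the lid's dark steel pull handle: a round bar 14 mm thick and 90 mm long between its posts, parallel to the hinge line, its axis 34 mm above the lid's top, open underneath; being round and smooth it can turn between gripping fingers. With the lid closed it lies 175 mm in box x from the hinge line and 46 mm above it. Axes: those of the lid (x from hinge to free edge, z out of its top).
- lid (a joint): Opening angle of the lid in rad: 0 closed, grows as the free edge with the handle rises and swings towards the robot; stop at 1.35. The lid weighs 0.3 to 0.65 kg and falls shut from any angle when let go; its hinge is almost frictionless.
- tray: Shallow pale wooden tray fixed to the bench, 280 (x) x 180 (y) mm outside, 14 mm high, walls and floor 6 mm thick. Origin: centre of its underside; x along its long side, z up.
- flat_brush: The flat brush, at first on the closed lid of the box between hinge and handle: 180 mm long, 10 mm thick; pale wood handle 20 mm wide (-90 to +30 mm along x), brass ferrule 23 mm wide, then black bristles 21 mm wide, all rigid; 30 to 65 g. Origin: middle of its length, on its underside; x along it towards the bristles, z up.
- flat_brush_tip (a point): Bristle end of the flat brush, 90 mm from its origin along its x.
- slim_brush: Slim dark brush that lies in the tray and stays there: 200 mm long, 11 mm wide (ferrule 14 mm), 10 mm thick. It lies along the tray, in the half of the tray at negative tray y (its middle 45 to 60 mm from the tray's midline), bristles towards tray +x. Origin: middle of its length, on its underside; x towards its bristles.
- cup: Bystander: white ceramic cup, rim radius 40 mm, 90 mm high, on the bench beyond the work. Origin: centre of its underside.
- jar: Bystander: amber glass jar, radius 26 mm, 65 mm high, on the bench. Origin: centre of its underside.
- palette: Bystander: glass palette in a dark wooden frame, 110 x 80 mm, 12 mm high, on the bench. Origin: centre of its underside.
Things that resemble listed ones, but are neither listed nor needed, are in the scene too. There is more than one size of the flat_brush; the one meant has the size given above.

How it is judged (in metres and radians):
On the way, in this order (a step that is already met when the one before it is completed fails the run):
1. the flat brush lies released in the tray, flat, parallel to the slim brush, bristles the same way (z of flat_brush in the frame of tray between 0.003 and 0.018 m and angle between the z axis of flat_brush and the z axis of tray, either way round below 0.08 rad and x of flat_brush in the frame of tray between -0.06 and 0.06 m and y of flat_brush in the frame of tray between -0.08 and 0.08 m and angle between the x axis of flat_brush and the x axis of slim_brush, either way round below 0.26 rad and x of flat_brush_tip in the frame of tray above 0.02 m and contact force between flat_brush and slim_brush below 0.02 N and contact force between the fingers and flat_brush below 0.02 N and linear speed of flat_brush below 0.02 m/s), for 0.3 s.
2. the lid is held at 45 degrees (value of joint lid between 0.665 and 0.905 rad and velocity of joint lid between -0.06 and 0.06 rad/s and contact force between the fingers and curing_box above 0.4 N), for 0.3 s.
At the end, for the whole second after the job is handed in: Flat brush released, flat on the tray floor (0.08 rad), middle within 60 mm of tray centre along x, within 0.26 rad of the slim brush, bristles the same way, not touching it; lid still at 0.785 +- 0.12 rad, borne by the fingers (over 0.4 N) (all of step 1 and all of step 2); the arm keeps its last pose, push and grip.
It fails at once if the lid is opened before the flat brush is in the tray (value of joint lid above 0.15 rad and horizontal distance between flat_brush and tray above 0.12 m).
It fails at once if the cup is moved more than 30 mm (distance of cup from where it was at the start of the episode above 0.03 m).
It fails at once if the jar is moved more than 30 mm (distance of jar from where it was at the start of the episode above 0.03 m).
It fails at once if the palette is moved more than 30 mm (distance of palette from where it was at the start of the episode above 0.03 m).
It fails at once if the slim brush is moved more than 30 mm (distance of slim_brush from where it was at the start of the episode above 0.03 m).
It also fails if it takes over 58 s, if anything falls off the work surface, if the arm or the gripper's body presses on something with over 40 N, if the wrist force passes 120 N, or if a joint passes its speed limit or range.

### The arm

A 7-joint arm with a two-finger parallel gripper is mounted at the origin on the work surface. World frame = base frame: x ahead of the robot, y to its left, z up, the work surface at z = 0. Lengths are in mm, angles in degrees, forces in N, time in s.
With the tool pointing down it reaches from about 425 to 825 mm from the base axis. Payload 3.6 kg.
Tool frame: the origin (TCP) lies on the mounting face of the last link; the fingertips stand 186 mm ahead of it and the grasp point (between the pads) lies 167 mm ahead of it; z points along the fingers, y is the line along which they close (so a half turn about z gives the same grasp; the last joint's range is limited). The gripper opens to 93 mm and grips with 3 to 60 N. Pads are 15 mm wide; open, the fingers measure 128 mm over their backs; the gripper's body (75 mm by 188 mm) begins 65 mm behind the grasp point.
Start: joints at [69.414, 35.231, -0.722, 81.555, 0.464, 63.22, -2.315], TCP at [212.357, -614.313, 404.74] pointing down, gripper open.
Joint ranges: [-178.69, 178.69], [-17.37, 117.87], [-77.05, 75.6], [15.02, 138.74], [-78.02, 258.01], [0.78, 113.62], [-162.83, 162.83]. Speed limits (degrees/s): [159.86, 159.86, 180, 180, 180, 180, 180].

### API

Orientations are given as a 3x3 rotation matrix whose columns are the frame's x, y, z axes.
In Python, from workcell import bot, imaging, finish_job gives the robot as it stands.
- The arm moves only by the shell command python3 -m handwheel 'ROWS' [FORCE]. ROWS is JSON, a list of rows, each a list of 7 numbers: the turn, a rotation vector about the tool's x, y, z in units of pi/2 rad (1.0 is pi/2 rad), then the shift along the tool's x, y, z in units of 0.2 m (1.0 is 0.2 m), then the finger opening in mm, from 0 to 93. In form: [[rx, ry, rz, tx, ty, tz, gripper], ...]. A call has 1 to 5 rows; each row is the pose to reach, as a shift and turn from the pose commanded when the call began, along the tool's axes at that moment; what a row does not reach only later rows make up. A row lasts 1/12 s, in which the tool goes at most 41.7 mm and 7.16 degrees, less where a joint would pass 70% of its speed; a pose out of reach is approached as far as the arm can. A call with a number of a shift or a turn outside -1 to 1 is refused whole. A call with a gripper value outside its range is refused whole. The fingers move at their own pace and stop on an object; FORCE is the grip in N (left out, the last holds). Time passes only in rows, so rows that repeat a pose let the fingers close. It gives the time, the measured TCP pose, the force, the opening and the grip force at its end, in the units of the state.
- bot.get_state(): the state, without advancing time (a new reading comes with each control period).
- imaging.capture(name): name is "scene" or "top" or "wrist"; returns a dict with "pixels" (420x560x3 uint8, red, green, blue), "intrinsics" (3x3 intrinsics, pixels), "extrinsics" (4x4, takes a point from camera to world coordinates). Camera axes: x right, y down, z forward; pixel columns grow to the right and rows downward; lengths in mm; the calibration is good to about 2 mm. The wrist camera is an equidistant fisheye: a pixel r from the principal point sees the ray r / f radians off the axis. A picture is of the moment at which its call begins. There is no depth.
- finish_job(): hands the job in; it is judged then, once.
Trained networks look in the newest picture that a camera, given by its name, has taken for a name from the list of things; names that differ only in an ending like _2 or _b are one class to them, and where a whole thing is asked for, a point or a joint stands for the part that bears it (a point fixed in the world has none). Each returns a list of dicts, best first, with "score" (0 to 1); they miss things now and then, are a little off and sometimes report something else, mostly with a low value. They report only what shows in the picture. A call takes as long as a camera call. They do not tell look-alikes from the thing itself.
- imaging.silhouettes(thing, camera): "region" (420x560 bool, what is visible of it) and "uv" ([column, row] in pixels, amid what is visible of it).
The state is a dict: "time_s": time; "q": joint angles; "joint_velocities": joint speeds; "joint_torque": joint torques, N m; "ee_pos": TCP position; "tcp_rot": TCP orientation; "force": force on the tool from outside, world axes, zero at the start; "wrist_torque": the same for the moment, N m; "grip_width": opening from 0.0 (shut) to 1.0 (fully open); "grip_force": force on a finger pad.
Only numpy, scipy, OpenCV 4.12 (cv2) and the standard library are available. Lean on these libraries where they do the work, as an engineer would, in place of code of your own. Each camera call takes 0.05 s, during which the arm holds its last target. There are 200 camera calls.

## Working session

There is one attempt and no reset: what is moved stays moved. The work goes in short steps, Python scripts to look and compute and a shell command to move; the robot and the scene stay as the last step left them, time stands still between calls to the robot, and variables do not carry over. Pictures are saved under pics/ and viewed, at most 10 in all, crops included, and the job is handed in when it is done.

```bash
ls; mkdir -p pics; python3 - <<'E'
from workcell import bot, imaging
import cv2,numpy as np
s=bot.get_state();print(s)
ims=[]
for n in("scene","top"):
    c=imaging.capture(n);cv2.imwrite(f"pics/{n}0.png",c["pixels"][:,:,::-1])
    np.savez(f"{n}0.npz",**c)
    print(n,c["intrinsics"].tolist(),np.round(c["extrinsics"],3).tolist())
    for t in("flat_brush","slim_brush","tray","lid","lid_handle","cup","jar","palette","curing_box"):
        for d in imaging.silhouettes(t,n): print(n,t,round(d["score"],2),np.round(d["uv"]),d["region"].sum())
E
```

```text
pics
{'time_s': 0.0, 'q': array([69.41327815, 35.28754062, -0.72252665, 81.63938395,  0.46392847,
       63.22099745, -2.31338617]), 'joint_velocities': array([ 0.02425995, -0.04905764, -0.13325382,  0.00250119, -0.09646476,
       -0.02116389, -0.03254719]), 'joint_torque': array([-4.41170314e-04, -4.58943987e+01,  2.08820393e-01, -1.65748250e+01,
       -6.11072453e-02,  2.04712164e-02,  2.21384726e-04]), 'ee_pos': array([ 212.26145433, -614.02910599,  403.61118908]), 'tcp_rot': array([[ 9.45101864e-01,  3.26774728e-01, -8.62072080e-04],
       [ 3.26775863e-01, -9.45098868e-01,  2.38029780e-03],
       [-3.69221808e-05, -2.53132824e-03, -9.99996796e-01]]), 'force': array([ 0.11102536,  0.71703895, -0.29222241]), 'wrist_torque': array([ 0.02215406,  0.00099515, -0.03795869]), 'grip_force': 0.0, 'grip_width': 1.0007838800825293}
scene [[535.3027291613374, 0.0, 277.0199266018686], [0.0, 535.3027291613374, 206.84265687965942], [0.0, 0.0, 1.0]] [[-0.47, 0.71, -0.524, 1321.223], [0.883, 0.375, -0.284, 449.281], [-0.005, -0.596, -0.803, 1348.139], [0.0, 0.0, 0.0, 1.0]]
scene flat_brush 0
[... 491 characters left out ...]
.3205898522077, 0.0, 277.974794601502], [0.0, 546.3205898522077, 213.96630393118411], [0.0, 0.0, 1.0]] [[0.017, -0.99, 0.142, 295.181], [-1.0, -0.016, 0.009, 13.669], [-0.007, -0.142, -0.99, 1610.755], [0.0, 0.0, 0.0, 1.0]]
top flat_brush 0.67 [118. 296.] 911
top flat_brush 0.64 [200. 300.] 243
top flat_brush 0.63 [221. 217.] 532
top slim_brush 0.63 [371. 212.] 233
top slim_brush 0.63 [294. 119.] 700
top tray 0.72 [344. 205.] 5486
top lid 0.66 [220. 204.] 6460
top lid_handle 0.61 [221. 205.] 6354
top lid_handle 0.45 [215. 218.] 561
top cup 0.69 [294. 119.] 712
top jar 0.56 [123. 208.] 336
top palette 0.9 [442. 214.] 994
top curing_box 0.59 [218. 208.] 6813
top curing_box 0.25 [293. 120.] 698
```

```bash
python3 - <<'E'
import cv2
a=cv2.imread("pics/top0.png");cv2.imwrite("pics/top0c.png",cv2.resize(a[80:340,80:480],(800,520),interpolation=cv2.INTER_CUBIC))
E
```

```text
(no output)
```

View pics/top0c.png

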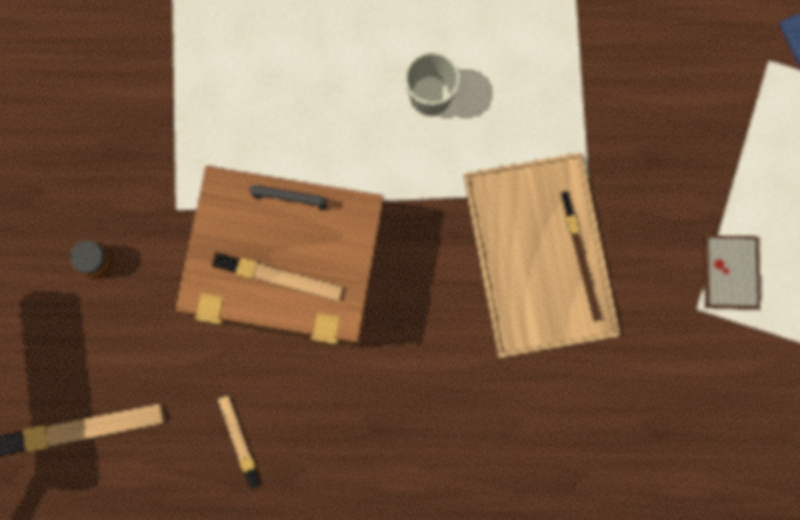

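View pics/scene0.png

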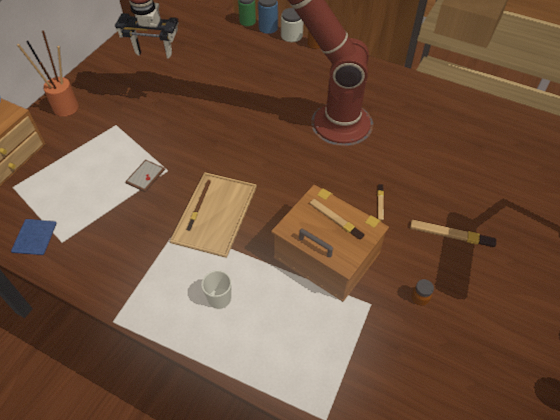

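The top view shows four brush-like things. A large flat brush is at (118,296), a small one at (200,300), one on the lid at (221,217), and the slim dark one in the tray at (371,212). By the description I want the one on the lid at (221,217), which should measure 180 mm.

```bash
cat > h.py <<'E'
import numpy as np,cv2
def plane(c,uv,z):
    uv=np.atleast_2d(uv).astype(float);K=c["intrinsics"];E=c["extrinsics"]
    d=np.c_[(uv[:,0]-K[0,2])/K[0,0],(uv[:,1]-K[1,2])/K[1,1],np.ones(len(uv))]@E[:3,:3].T
    o=E[:3,3];return o+d*((z-o[2])/d[:,2])[:,None]
def rect(c,reg,z):
    v,u=np.nonzero(reg);p=plane(c,np.c_[u,v],z)[:,:2].astype(np.float32)
    r=cv2.minAreaRect(p);b=cv2.boxPoints(r);e=[b[1]-b[0],b[2]-b[1]];L=max(e,key=np.linalg.norm)
    return np.round(r[0],1),np.round(sorted(r[1])[::-1],1),round(float(np.degrees(np.arctan2(L[1],L[0]))),1)
E
python3 - <<'E'
from h import *
from workcell import imaging
c=dict(np.load("top0.npz"))
P=lambda l,z:print(np.round(plane(c,np.array(l)/2+80-.25,z)[:,:2],1).tolist())
print("lid");P([(206,166),(383,195),(357,342),(177,310)],142)
print("brush tip,end");P([(214,260),(343,294)],152)
print("handle");P([(252,190),(325,203)],180)
print("tray");P([(466,175),(583,155),(619,335),(500,357)],14)
print("slim tip,end");P([(566,192),(600,320)],15)
for n in("top","scene"):
    c=imaging.capture(n)
    for t,z in(("flat_brush",152),("slim_brush",15),("tray",14),("lid",142)):
        for d in imaging.silhouettes(t,n): print(n,t,round(d["score"],2),np.round(d["uv"]),*rect(c,d["region"],z))
c=imaging.capture("top");cv2.imwrite("pics/crop.png",cv2.resize(c["pixels"][190:245,170:275,::-1],(790,414),interpolation=cv2.INTER_CUBIC))
E
```

```text
lid
[[644.2, 292.0], [607.2, 47.3], [405.0, 78.5], [444.3, 322.9]]
brush tip,end
[[511.9, 273.8], [468.5, 98.3]]
handle
[[603.3, 221.8], [587.1, 123.6]]
tray
[[666.8, -73.3], [700.1, -248.1], [431.1, -298.6], [396.1, -125.0]]
slim tip,end
[[643.0, -222.2], [452.5, -270.9]]
top flat_brush 0.87 [219. 220.] [492.9 189.6] [177.7  23.2] 76.1
top flat_brush 0.78 [117. 296.] [283.2 448. ] [230.5  28.2] -77.3
top flat_brush 0.68 [202. 303.] [270.7 232.6] [121.7  16.2] 23.1
top slim_brush 0.62 [367. 207.] [ 550.2 -241.3] [197.4  15.7] 14.1
top slim_brush 0.56 [346. 203.] [ 550.4 -181.1] [282.8 184.2] 11.4
top tray 0.68 [346. 207.] [ 552.1 -182.5] [281.  181.2] 11.3
top lid 0.76 [219. 204.] [524.3 187.9] [251.5 214.2] 81.6
scene flat_brush 0.69 [459. 237.] [395.1 485.2] [227.6  39. ] -78.4
scene flat_brush 0.63 [380. 200.] [386.  274.3] [124.2  19.3] 23.6
scene flat_brush 0.57 [338. 220.] [496.7 188.3] [179.2  28.3] 76.4
scene slim_brush 0.56 [198. 204.] [ 552.7 -243.2] [197.7  16.8] 14.8
scene slim_brush 0.55 [327. 240.] [481.7 163.8] [303.6 299.9] 81.8
scene tray 0.85 [216. 216.] [ 556.3 -182.6] [285.9 183.1] 11.1
scene lid 0.9 [328. 234.] [530.2 185.9] [254.  213.8] 80.6
```

View pics/crop.png

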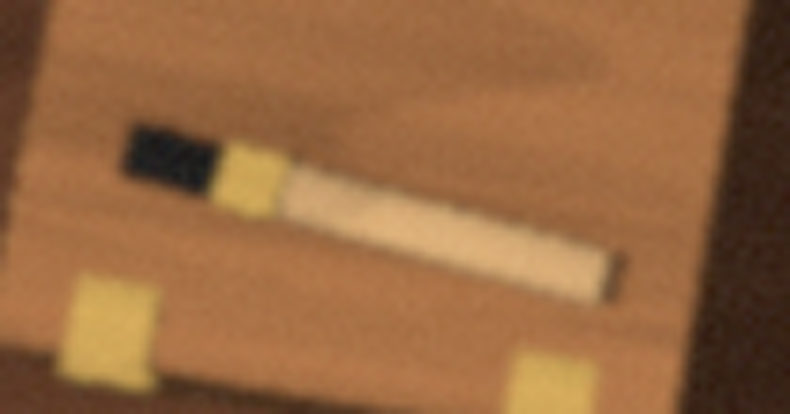

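The crop shows a pale handle with its brass ferrule and black bristles to the left (+y). It measures about 178x23 mm, against 230 and 122 mm for the look-alikes, so it is the right one. It sits at (493,189) with its bristles at a yaw of 76°. The tray is at (554,-182) with yaw 11°. Now I'll move over the tray, then to the brush.

```bash
cat >> h.py <<'E'
def go(p,R):
    from workcell import bot
    from scipy.spatial.transform import Rotation as S
    s=bot.get_state();R0=s["tcp_rot"]
    print("t",s["time_s"],"pos",np.round(s["ee_pos"],1),"F",np.round(s["force"],1),"w",round(s["grip_width"]*93,1),"gf",round(s["grip_force"],1),"q",np.round(s["q"]))
    print("turn",np.round(S.from_matrix(R0.T@R).as_rotvec()/(np.pi/2),4),"shift",np.round(R0.T@(np.array(p)-s["ee_pos"])/200,4))
def down(yaw):
    a=np.radians(yaw);c,s=np.cos(a),np.sin(a)
    return np.array([[c,s,0],[s,-c,0],[0,0,-1.]])
E
python3 -m handwheel '[[0,0,0,0.1,-0.05,0,50],[0,0,0,0.3,-0.15,0,50],[0,0,0,0.5,-0.25,0,50],[0,0,0,0.65,-0.35,0,50],[0,0,0,0.84,-0.44,0,50]]'
python3 -m handwheel '[[0,0,0,0.17,-0.09,0,50],[0,0,0,0.34,-0.18,0,50],[0,0,0,0.5,-0.26,0,50],[0,0,0,0.67,-0.35,0,50],[0,0,0,0.84,-0.44,0,50]]'
python3 -m handwheel '[[0,0,0,0.17,-0.09,0,50],[0,0,0,0.34,-0.18,0,50],[0,0,0,0.5,-0.26,0,50],[0,0,0,0.67,-0.35,0,50],[0,0,0,0.84,-0.44,0,50]]'
python3 -c "
from h import *
go([493,189,404],down(76.2))"
```

```text
time_s: 1.97
ee_pos: [342.3, -475.2, 404.9]
tcp_rot: [[0.945, 0.326, -0.0], [0.326, -0.945, 0.0], [-0.0, -0.0, -1.0]]
force: [0.9, -0.2, -0.1]
grip_width: 0.697
grip_force: 0.0
time_s: 2.38
ee_pos: [472.8, -337.4, 405.1]
tcp_rot: [[0.945, 0.326, 0.0], [0.326, -0.945, -0.0], [0.0, 0.001, -1.0]]
force: [0.1, -0.3, 0.4]
grip_width: 0.539
grip_force: 0.0
time_s: 2.8
ee_pos: [602.8, -199.4, 405.0]
tcp_rot: [[0.945, 0.326, 0.0], [0.326, -0.945, -0.0], [0.0, 0.0, -1.0]]
force: [0.1, 0.5, 0.8]
grip_width: 0.542
grip_force: 0.0
t 2.8 pos [ 602.8 -199.4  405. ] F [0.1 0.5 0.8] w 50.4 gf 0.0 q [ 18.  34.  -3.  84.   2.  62. -56.]
turn [ 3.00e-04  0.00e+00 -6.35e-01] shift [ 0.1145 -2.0149  0.0042]
```

```bash
python3 -m handwheel '[[0,0,-0.06,0.01,-0.2,0,50],[0,0,-0.12,0.02,-0.4,0,50],[0,0,-0.18,0.03,-0.6,0,50],[0,0,-0.25,0.05,-0.8,0,50],[0,0,-0.32,0.06,-1,0,50]]'
python3 -c "
from h import *
go([493,189,404],down(76.2))"
```

```text
time_s: 3.22
ee_pos: [547.3, -5.9, 405.0]
tcp_rot: [[0.667, 0.745, 0.001], [0.745, -0.667, 0.0], [0.001, 0.001, -1.0]]
force: [1.1, 0.2, 0.1]
grip_width: 0.536
grip_force: 0.0
t 3.2167 pos [547.3  -5.9 405. ] F [1.1 0.2 0.1] w 49.8 gf 0.0 q [  6.  26. -12.  99.   6.  56. -50.]
turn [ 5.000e-04 -3.000e-04 -3.113e-01] shift [ 0.5452 -0.852   0.0049]
```

```bash
python3 -m handwheel '[[0,0,-0.06,0.11,-0.17,0,50],[0,0,-0.12,0.22,-0.34,0,50],[0,0,-0.18,0.33,-0.51,0,50],[0,0,-0.25,0.44,-0.68,0,50],[0,0,-0.311,0.545,-0.852,0,50]]'
python3 -m handwheel '[[0,0,0,0,0,0,50],[0,0,0,0,0,0,50]]'
python3 - <<'E'
from h import *
from workcell import imaging
go([493,189,330],down(76.2))
c=imaging.capture("wrist");print(c["intrinsics"].tolist(),np.round(c["extrinsics"],3).tolist())
K=c["intrinsics"];E=c["extrinsics"]
for d in imaging.silhouettes("flat_brush","wrist"):
    v,u=np.nonzero(d["region"]);x=(u-K[0,2])/K[0,0];y=(v-K[1,2])/K[1,1];r=np.hypot(x,y)+1e-9
    D=np.c_[np.sin(r)*x/r,np.sin(r)*y/r,np.cos(r)]@E[:3,:3].T
    p=(E[:3,3]+D*((152-E[2,3])/D[:,2])[:,None])[:,:2].astype(np.float32)
    R=cv2.minAreaRect(p);print(d["score"],d["uv"],R)
cv2.imwrite("pics/w1.png",c["pixels"][:,:,::-1])
E
```

```text
time_s: 3.63
ee_pos: [493.9, 189.1, 405.2]
tcp_rot: [[0.24, 0.971, 0.001], [0.971, -0.24, 0.0], [0.001, 0.001, -1.0]]
force: [0.4, -0.6, -0.1]
grip_width: 0.539
grip_force: 0.0
time_s: 3.8
ee_pos: [493.5, 190.3, 405.1]
tcp_rot: [[0.238, 0.971, 0.0], [0.971, -0.238, 0.002], [0.002, -0.0, -1.0]]
force: [0.5, 0.6, 0.2]
grip_width: 0.538
grip_force: 0.0
t 3.8 pos [493.5 190.3 405.1] F [0.5 0.6 0.2] w 50.0 gf 0.0 q [ -9.  26. -21. 101.  11.  55. -48.]
turn [-0.0001 -0.001   0.0001] shift [-0.0072 -0.0007  0.3757]
[[325.19226210127806, 0.0, 272.4049980140834], [0.0, 325.19226210127806, 204.72187443048682], [0.0, 0.0, 1.0]] [[0.971, -0.227, -0.067, 512.369], [-0.237, -0.933, -0.271, 264.925], [-0.001, 0.279, -0.96, 386.263], [0.0, 0.0, 0.0, 1.0]]
0.66 [98.9, 173.0] ((362.2501220703125, 255.69068908691406), (86.46601867675781, 11.322383880615234), 21.613248825073242)
0.65 [77.7, 45.4] ((375.1497497558594, 373.8178405761719), (20.231103897094727, 99.73129272460938), 12.13669490814209)
0.62 [271.7, 196.6] ((494.3009033203125, 191.98277282714844), (168.8118896484375, 23.615158081054688), 75.4151611328125)
```

View pics/w1.png

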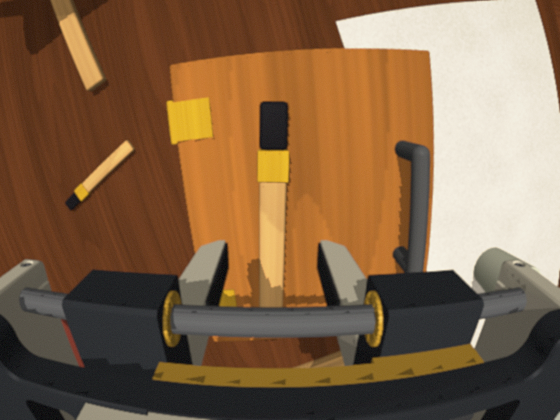

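The wrist view shows the brush centred between the fingers (shaft at column 272) and aligned with them. I'll go down and grip.

```bash
python3 -m handwheel '[[0,0,0,0,0,0.08,50],[0,0,0,0,0,0.16,50],[0,0,0,0,0,0.24,50],[0,0,0,0,0,0.3,50],[0,0,0,0,0,0.34,50]]' 20
python3 -m handwheel '[[0,0,0,0,0,0.015,50],[0,0,0,0,0,0.035,50],[0,0,0,0,0,0.035,50],[0,0,0,0,0,0.035,10],[0,0,0,0,0,0.035,10]]' 20
python3 -m handwheel '[[0,0,0,0,0,0,10],[0,0,0,0,0,0,10],[0,0,0,0,0,0,10],[0,0,0,0,0,0,10],[0,0,0,0,0,0,10]]' 20
```

```text
time_s: 4.32
ee_pos: [495.2, 185.0, 335.4]
tcp_rot: [[0.249, 0.969, -0.002], [0.969, -0.249, -0.002], [-0.002, -0.001, -1.0]]
force: [0.2, -0.7, -0.6]
grip_width: 0.537
grip_force: 0.0
time_s: 4.73
ee_pos: [494.8, 187.4, 330.4]
tcp_rot: [[0.244, 0.97, 0.001], [0.97, -0.244, 0.001], [0.001, 0.001, -1.0]]
force: [1.1, 0.5, -0.5]
grip_width: 0.443
grip_force: 0.0
time_s: 5.15
ee_pos: [494.5, 187.5, 330.1]
tcp_rot: [[0.244, 0.97, 0.0], [0.97, -0.244, 0.0], [0.0, 0.0, -1.0]]
force: [-1.0, -0.4, 2.0]
grip_width: 0.211
grip_force: 20.0
```

```bash
python3 -m handwheel '[[0,0,0,0,0,-0.03,10],[0,0,0,0,0,-0.1,10],[0,0,0,0,0,-0.2,10],[0,0,0,0,0,-0.3,10],[0,0,0,0,0,-0.38,10]]' 20
python3 -c "
from h import *
go([551,-168,405],down(12.5))"
```

```text
time_s: 5.57
ee_pos: [494.7, 187.4, 407.4]
tcp_rot: [[0.244, 0.97, 0.001], [0.97, -0.244, 0.001], [0.001, 0.001, -1.0]]
force: [0.9, -0.3, -1.0]
grip_width: 0.211
grip_force: 20.0
t 5.5667 pos [494.7 187.4 407.4] F [ 0.9 -0.3 -1. ] w 19.6 gf 20.0 q [ -9.  25. -21. 101.  11.  55. -48.]
turn [ 3.00e-04 -9.00e-04  7.04e-01] shift [-1.6545  0.7072  0.0114]
```

```bash
python3 -m handwheel '[[0,0,0.07,-0.16,0.07,0,10],[0,0,0.14,-0.33,0.14,0,10],[0,0,0.21,-0.5,0.21,0,10],[0,0,0.28,-0.66,0.28,0,10],[0,0,0.35,-0.83,0.35,0,10]]' 20
python3 -c "
from h import *
go([551,-168,405],down(12.5))"
```

```text
time_s: 5.98
ee_pos: [521.9, 7.9, 406.3]
tcp_rot: [[0.718, 0.696, 0.001], [0.696, -0.718, 0.0], [0.001, 0.0, -1.0]]
force: [1.1, -0.5, -0.5]
grip_width: 0.211
grip_force: 20.0
t 5.9833 pos [521.9   7.9 406.3] F [ 1.1 -0.5 -0.5] w 19.6 gf 20.0 q [  4.  24. -11. 102.   6.  54. -55.]
turn [ 0.     -0.0006  0.351 ] shift [-0.5075  0.733   0.0064]
```

```bash
python3 -m handwheel '[[0,0,0.07,-0.1,0.15,0,10],[0,0,0.14,-0.2,0.29,0,10],[0,0,0.21,-0.3,0.44,0,10],[0,0,0.28,-0.4,0.59,0,10],[0,0,0.35,-0.508,0.733,0,10]]' 20
python3 -m handwheel '[[0,0,0,0,0,0,10],[0,0,0,0,0,0,10]]' 20 >/dev/null
python3 - <<'E'
from h import *
from workcell import imaging
go([551,-168,194.5],down(12.5))
for n in("top","scene"):
    c=imaging.capture(n)
    for d in imaging.silhouettes("flat_brush",n):
        r=rect(c,d["region"],226)
        if abs(r[0][1]+170)<80: print(n,d["score"],*r)
    if n=="scene": cv2.imwrite("pics/s2.png",cv2.resize(c["pixels"][120:300,90:340,::-1],(750,540)))
E
```

```text
time_s: 6.4
ee_pos: [552.0, -168.1, 406.2]
tcp_rot: [[0.976, 0.218, 0.001], [0.218, -0.976, 0.0], [0.001, 0.0, -1.0]]
force: [-0.0, 0.2, -0.7]
grip_width: 0.206
grip_force: 20.0
t 6.5667 pos [ 551.4 -169.4  405.7] F [-0.9  1.2 -0.3] w 19.6 gf 20.0 q [ 16.  29.  -1.  94.   1.  57. -63.]
turn [0.0007 0.0004 0.0008] shift [ 5.0000e-04 -8.6000e-03  1.0559e+00]
top 0.62 [ 627.9 -146.8] [16.7 11.6] -25.9
scene 0.8 [ 589.3 -154.4] [112.4  25.9] 11.0
```

View pics/s2.png

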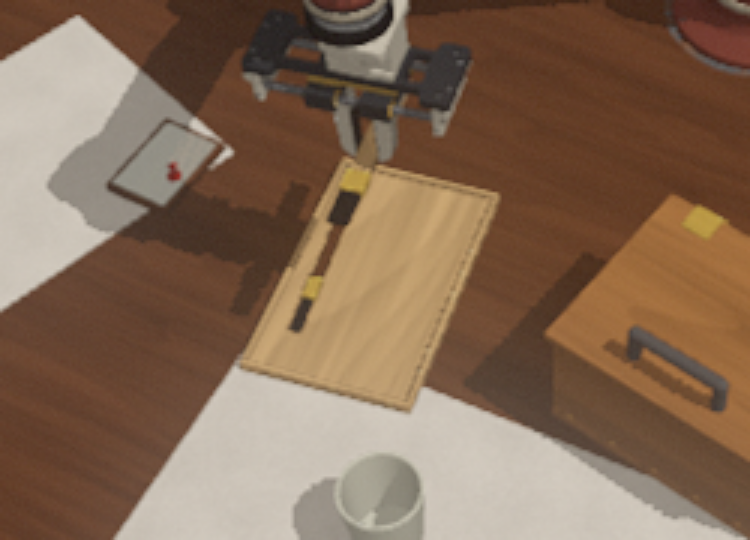

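The brush hangs level over the tray with its bristles toward +x, the same way as the slim brush's. Now I'll lower it.

```bash
python3 -m handwheel '[[0,0,0,0,0,0.12,10],[0,0,0,0,-0.004,0.3,10],[0,0,0,0,-0.008,0.5,10],[0,0,0,0,-0.008,0.7,10],[0,0,0,0,-0.008,0.85,10]]' 20
python3 -m handwheel '[[0,0,0,0,0,0.06,10],[0,0,0,0,0,0.11,10],[0,0,0,0,0,0.15,10],[0,0,0,0,0,0.18,10],[0,0,0,0,0,0.19,10]]' 20
python3 -m handwheel '[[0,0,0,0,0,0,10],[0,0,0,0,0,0,10],[0,0,0,0,0,0,10]]' 20
python3 -c "
from h import *
go([551,-168,194.5],down(12.5))"
```

```text
time_s: 7.18
ee_pos: [550.9, -162.9, 233.4]
tcp_rot: [[0.974, 0.226, -0.002], [0.226, -0.974, 0.002], [-0.002, -0.002, -1.0]]
force: [0.2, -0.4, -1.4]
grip_width: 0.217
grip_force: 20.0
time_s: 7.6
ee_pos: [551.9, -164.9, 198.3]
tcp_rot: [[0.975, 0.223, 0.002], [0.223, -0.975, -0.0], [0.002, 0.001, -1.0]]
force: [-0.4, 0.2, 0.5]
grip_width: 0.209
grip_force: 20.0
time_s: 7.85
ee_pos: [551.8, -165.1, 198.8]
tcp_rot: [[0.975, 0.222, 0.002], [0.222, -0.975, -0.0], [0.002, 0.001, -1.0]]
force: [0.3, -0.8, -0.8]
grip_width: 0.211
grip_force: 20.0
t 7.85 pos [ 551.8 -165.1  198.8] F [ 0.3 -0.8 -0.8] w 19.6 gf 20.0 q [ 15.  44.  -1. 105.   1.  31. -64.]
turn [ 0.0006 -0.0012  0.0039] shift [-0.0071  0.013   0.0213]
```

```bash
python3 -m handwheel '[[0,0,0,0,0,0.008,10],[0,0,0,0,0,0.016,10],[0,0,0,0,0,0.02,10],[0,0,0,0,0,0.02,10]]' 20
python3 -m handwheel '[[0,0,0,0,0,0,24],[0,0,0,0,0,0,30],[0,0,0,0,0,0,36],[0,0,0,0,0,0,40],[0,0,0,0,0,0,40]]' 20
python3 -m handwheel '[[0,0,0,0,0,-0.05,40],[0,0,0,0,0,-0.15,40],[0,0,0,0,0,-0.3,40],[0,0,0,0,0,-0.5,40],[0,0,0,0,0,-0.7,40]]' 20
python3 -m handwheel '[[0,0,0,0,0,-0.1,50],[0,0,0,0,0,-0.2,50],[0,0,0,0,0,-0.3,50],[0,0,0,0,0,-0.35,50],[0,0,0,0,0,-0.38,50]]' 20
python3 - <<'E'
from h import *
from workcell import imaging
go([597,175,412],down(81.5))
for n in("top","scene"):
    c=imaging.capture(n)
    for t,z in (("flat_brush",16),("slim_brush",15)):
      for d in imaging.silhouettes(t,n):
        r=rect(c,d["region"],z)
        if abs(r[0][1]+200)<80: print(n,t,d["score"],*r)
    if n=="scene": cv2.imwrite("pics/s3.png",cv2.resize(c["pixels"][120:300,90:340,::-1],(750,540)))
    for t,z in (("lid_handle",180),("lid",142)):
      for d in imaging.silhouettes(t,n): print(n,t,d["score"],*rect(c,d["region"],z))
E
```

```text
time_s: 8.18
ee_pos: [551.5, -165.0, 194.1]
tcp_rot: [[0.975, 0.222, 0.0], [0.222, -0.975, 0.0], [0.0, 0.0, -1.0]]
force: [0.2, -0.5, 2.8]
grip_width: 0.216
grip_force: 20.0
time_s: 8.6
ee_pos: [551.4, -165.0, 193.6]
tcp_rot: [[0.975, 0.223, -0.0], [0.223, -0.975, 0.0], [-0.0, -0.0, -1.0]]
force: [0.0, 0.0, 0.4]
grip_width: 0.425
grip_force: 0.0
time_s: 9.02
ee_pos: [550.9, -164.9, 335.4]
tcp_rot: [[0.975, 0.223, -0.002], [0.223, -0.975, 0.0], [-0.001, -0.001, -1.0]]
force: [0.6, -0.5, -0.1]
grip_width: 0.432
grip_force: 0.0
time_s: 9.43
ee_pos: [551.4, -165.0, 411.9]
tcp_rot: [[0.975, 0.223, 0.003], [0.223, -0.975, -0.001], [0.003, 0.001, -1.0]]
force: [0.7, -0.2, -0.7]
grip_width: 0.536
grip_force: 0.0
t 9.4333 pos [ 551.4 -165.   411.9] F [ 0.7 -0.2 -0.7] w 49.8 gf 0.0 q [ 15.  28.  -1.  94.   1.  58. -63.]
turn [ 0.0019 -0.0011 -0.7627] shift [ 6.0050e-01 -1.6065e+00 -1.2000e-03]
top lid_handle 0.71 [519.1 183.2] [244.6 208.4] 80.9
top lid 0.59 [524.7 187.8] [251.4 214.5] 81.1
scene flat_brush 0.59 [ 554.2 -163. ] [182.3  25.9] 11.6
scene slim_brush 0.59 [ 552.6 -242.6] [196.3  19.9] 14.4
scene lid_handle 0.67 [555.4 194.1] [244.4 207.6] 81.6
scene lid 0.87 [531.4 185.9] [251.2 211.9] 81.3
scene lid 0.21 [562.3 191.3] [276.1 275.3] -8.8
```

View pics/s3.png

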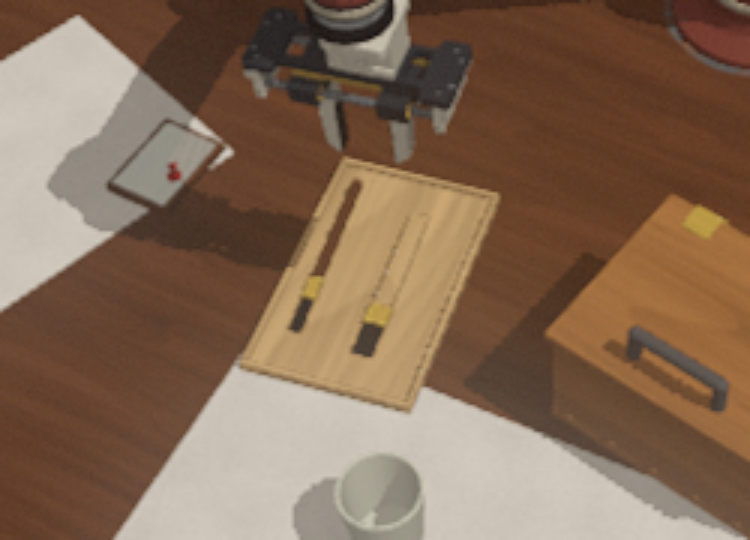

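The flat brush lies flat beside the slim one with its bristles the same way. It is about 79 mm away, and the two are parallel within 3°. Next is the handle.

```bash
python3 -m handwheel '[[0,0,-0.07,0.06,-0.17,0,50],[0,0,-0.14,0.12,-0.34,0,50],[0,0,-0.22,0.18,-0.5,0,50],[0,0,-0.29,0.25,-0.67,0,50],[0,0,-0.36,0.3,-0.84,0,50]]'  20
python3 -c "
from h import *
go([597,175,412],down(81.3))"
```

```text
time_s: 10.35
ee_pos: [572.9, 13.8, 409.7]
tcp_rot: [[0.7, 0.714, 0.001], [0.714, -0.7, 0.0], [0.001, 0.0, -1.0]]
force: [0.3, -0.5, -0.9]
grip_width: 0.535
grip_force: 0.0
t 10.35 pos [572.9  13.8 409.7] F [ 0.3 -0.5 -0.9] w 49.8 gf 0.0 q [  4.  28. -11.  94.   6.  58. -54.]
turn [ 3.000e-04 -4.000e-04 -3.972e-01] shift [ 0.6599 -0.4784 -0.0113]
```

```bash
python3 -m handwheel '[[0,0,-0.07,0.13,-0.1,0,50],[0,0,-0.15,0.26,-0.19,0,50],[0,0,-0.22,0.39,-0.28,0,50],[0,0,-0.3,0.52,-0.38,0,50],[0,0,-0.37,0.66,-0.478,0,50]]'  20
python3 -m handwheel '[[0,0,-0.027,0,0,0,50],[0,0,-0.027,0,0,0,50],[0,0,-0.027,0,0,0,50]]'  20
python3 - <<'E'
from h import *
from workcell import imaging
go([597,175,355],down(81.3))
c=imaging.capture("wrist");E=c["extrinsics"];print(np.round(E,3).tolist())
cv2.imwrite("pics/w4.png",c["pixels"][:,:,::-1]);np.savez("w4.npz",**c)
E
```

```text
time_s: 10.77
ee_pos: [597.6, 174.3, 409.6]
tcp_rot: [[0.193, 0.981, -0.0], [0.981, -0.193, -0.001], [-0.001, -0.0, -1.0]]
force: [0.0, 0.7, -0.4]
grip_width: 0.539
grip_force: 0.0
time_s: 11.02
ee_pos: [597.7, 172.6, 409.2]
tcp_rot: [[0.158, 0.987, -0.001], [0.987, -0.158, -0.001], [-0.001, -0.001, -1.0]]
force: [-0.7, 0.6, -0.3]
grip_width: 0.541
grip_force: 0.0
t 11.0167 pos [597.7 172.6 409.2] F [-0.7  0.6 -0.3] w 50.3 gf 0.0 q [ -6.  34. -20.  86.  13.  63. -38.]
turn [-0.0003  0.0009 -0.0046] shift [ 0.0119 -0.0052  0.2711]
[[0.988, -0.15, -0.046, 610.345], [-0.157, -0.948, -0.278, 248.432], [-0.001, 0.282, -0.959, 390.098], [0.0, 0.0, 0.0, 1.0]]
```

View pics/w4.png

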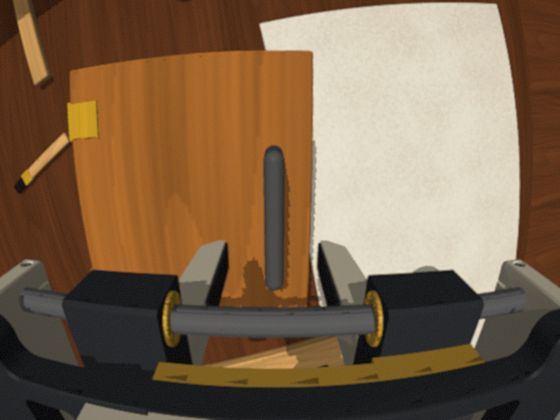

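The handle bar is vertical in the picture, from (274,150) to (274,287), and midway between the fingers at columns 222 and 320.

```bash
python3 - <<'E'
from h import *
c=np.load("w4.npz");K=c["intrinsics"];E=c["extrinsics"]
def ray(pts,z):
    p=np.array(pts,float);x=(p[:,0]-K[0,2])/K[0,0];y=(p[:,1]-K[1,2])/K[1,1];r=np.hypot(x,y)
    D=np.c_[np.sin(r)*x/r,np.sin(r)*y/r,np.cos(r)]@E[:3,:3].T
    return E[:3,3]+D*((z-E[2,3])/D[:,2])[:,None]
h=ray([(274,150),(274,287)],180);print(h,h.mean(0))
l=ray([(312,52),(71,71)],142);print("lid left corners",l,np.linalg.norm(l[0]-l[1]),np.degrees(np.arctan2(*(l[0]-l[1])[1::-1])))
E
```

```text
[[607.19196336 223.75952051 180.        ]
 [591.50578487 124.17352494 180.        ]] [599.34887412 173.96652272 180.        ]
lid left corners [[646.73199124 289.85847745 142.        ]
 [446.99034261 321.31753175 142.        ]] 202.20385331528962 -8.950487180604599
```

```bash
python3 -m handwheel '[[0,0,-0.002,0.007,-0.005,0.07,50],[0,0,-0.002,0.007,-0.005,0.15,50],[0,0,-0.002,0.007,-0.005,0.22,50],[0,0,-0.002,0.007,-0.005,0.28,50],[0,0,-0.002,0.007,-0.005,0.316,50]]'  25
python3 -m handwheel '[[0,0,0,0,0,0,50],[0,0,0,0,0,0,50]]'  25 >/dev/null
python3 -c "
from h import *
go([598.5,174,346],down(81.1))"
```

```text
time_s: 11.48
ee_pos: [596.8, 172.4, 345.1]
tcp_rot: [[0.157, 0.988, -0.002], [0.988, -0.158, -0.002], [-0.003, -0.002, -1.0]]
force: [0.2, 0.5, 0.4]
grip_width: 0.539
grip_force: 0.0
t 11.65 pos [597.  173.7 346.7] F [ 0.5 -0.6  0.4] w 50.0 gf 0.0 q [ -7.  37. -19.  90.  14.  55. -40.]
turn [ 0.0001  0.0004 -0.0005] shift [0.0025 0.007  0.0035]
```

```bash
python3 -m handwheel '[[0,0,0,0,0.006,0,10],[0,0,0,0,0.006,0,10],[0,0,0,0,0.006,0,10],[0,0,0,0,0.006,0,10],[0,0,0,0,0.006,0,10]]'  25 >/dev/null
python3 -m handwheel '[[0,0,0,0,0,0,10],[0,0,0,0,0,0,10],[0,0,0,0,0,0,10],[0,0,0,0,0,0,10]]'  25
python3 - <<'E'
from h import *
from scipy.spatial.transform import Rotation as S
from workcell import bot
s=bot.get_state();print(s["force"],s["ee_pos"])
a=np.radians(-8.9);e=np.array([np.cos(a),np.sin(a),0]);z=np.array([0,0,1.])
R0=down(81.1);off=346.5-176  # TCP above bar
def pose(th):
    x=175*np.cos(th)-46*np.sin(th)-175;h=175*np.sin(th)+46*np.cos(th)-46
    R=R0@S.from_rotvec([-th*0.45,0,0]).as_matrix()
    return e*x+z*h-R[:,2]*off,R
ths=np.radians(45)*np.array([0]+list(.5-.5*np.cos(np.pi*np.arange(1,31)/30)))
for k in range(0,30,5):
    p0,Rk=pose(ths[k]);rows=[]
    for j in range(1,6):
        p,R=pose(ths[k+j]);rows.append([*np.round(S.from_matrix(Rk.T@R).as_rotvec()/(np.pi/2),3),*np.round(Rk.T@(p-p0)/200,3)])
    print([[float(v) for v in r] for r in rows])
E
```

```text
time_s: 12.4
ee_pos: [598.5, 174.5, 346.8]
tcp_rot: [[0.154, 0.988, 0.002], [0.988, -0.154, 0.0], [0.001, 0.002, -1.0]]
force: [2.3, 0.5, -0.1]
grip_width: 0.14
grip_force: 25.0
[ 2.31985897  0.53007859 -0.12287516] [598.47111047 174.46464884 346.80854921]
[[-0.001, 0.0, 0.0, -0.0, -0.001, -0.002], [-0.002, 0.0, -0.0, -0.0, -0.005, -0.007], [-0.006, -0.0, -0.0, -0.0, -0.012, -0.017], [-0.01, -0.0, -0.0, -0.0, -0.021, -0.029], [-0.015, -0.0, 0.0, -0.0, -0.033, -0.045]]
[[-0.006, -0.0, -0.0, 0.0, -0.015, -0.019], [-0.014, -0.0, -0.0, -0.0, -0.032, -0.041], [-0.022, -0.0, -0.0, -0.0, -0.052, -0.066], [-0.031, 0.0, -0.0, -0.0, -0.075, -0.092], [-0.041, -0.0, -0.0, -0.0, -0.101, -0.12]]
[[-0.01, 0.0, 0.0, 0.0, -0.026, -0.031], [-0.021, -0.0, -0.0, -0.0, -0.055, -0.062], [-0.033, 0.0, 0.0, -0.0, -0.087, -0.093], [-0.044, -0.0, -0.0, -0.0, -0.12, -0.125], [-0.056, 0.0, -0.0, -0.0, -0.154, -0.155]]
[[-0.012, -0.0, -0.0, -0.0, -0.033, -0.033], [-0.023, -0.0, 0.0, -0.0, -0.068, -0.064], [-0.035, -0.0, 0.0, -0.0, -0.102, -0.093], [-0.046, 0.0, -0.0, -0.0, -0.137, -0.121], [-0.056, -0.0, 0.0, -0.0, -0.171, -0.146]]
[[-0.01, 0.0, -0.0, -0.0, -0.031, -0.026], [-0.019, 0.0, -0.0, -0.0, -0.06, -0.049], [-0.027, -0.0, -0.0, -0.0, -0.087, -0.069], [-0.035, 0.0, -0.0, -0.0, -0.112, -0.087], [-0.041, 0.0, -0.0, -0.0, -0.134, -0.101]]
[[-0.005, 0.0, -0.0, 0.0, -0.018, -0.013], [-0.01, -0.0, 0.0, -0.0, -0.032, -0.023], [-0.013, -0.0, 0.0, 0.0, -0.042, -0.031], [-0.014, -0.0, -0.0, 0.0, -0.048, -0.035], [-0.015, -0.0, 0.0, -0.0, -0.05, -0.037]]
```

The fingers closed to 13 mm on the 14 mm bar, and the force is low. I'll lift in parts and check partway.

```bash
python3 -m handwheel '[[-0.001,0,0,0,-0.001,-0.002,10],[-0.002,0,0,0,-0.005,-0.007,10],[-0.006,0,0,0,-0.012,-0.017,10],[-0.01,0,0,0,-0.021,-0.029,10],[-0.015,0,0,0,-0.033,-0.045,10]]' 25
python3 -m handwheel '[[-0.006,0,0,0,-0.015,-0.019,10],[-0.014,0,0,0,-0.032,-0.041,10],[-0.022,0,0,0,-0.052,-0.066,10],[-0.031,0,0,0,-0.075,-0.092,10],[-0.041,0,0,0,-0.101,-0.12,10]]' 25
python3 -m handwheel '[[0,0,0,0,0,0,10],[0,0,0,0,0,0,10]]' 25
```

```text
time_s: 12.82
ee_pos: [591.8, 175.5, 355.8]
tcp_rot: [[0.154, 0.988, 0.026], [0.988, -0.154, -0.003], [0.001, 0.026, -1.0]]
force: [4.3, 0.2, -3.5]
grip_width: 0.142
grip_force: 25.0
time_s: 13.23
ee_pos: [571.1, 178.7, 380.0]
tcp_rot: [[0.154, 0.984, 0.09], [0.988, -0.153, -0.013], [0.001, 0.091, -0.996]]
force: [5.4, 0.3, -2.9]
grip_width: 0.144
grip_force: 25.0
time_s: 13.4
ee_pos: [571.1, 178.7, 380.2]
tcp_rot: [[0.153, 0.984, 0.09], [0.988, -0.153, -0.013], [0.001, 0.091, -0.996]]
force: [5.1, -1.0, -0.6]
grip_width: 0.143
grip_force: 25.0
```

Forces are small, so I'll continue the arc.

```bash
python3 -m handwheel '[[-0.01,0,0,0,-0.026,-0.031,10],[-0.021,0,0,0,-0.055,-0.062,10],[-0.033,0,0,0,-0.087,-0.093,10],[-0.044,0,0,0,-0.12,-0.125,10],[-0.056,0,0,0,-0.154,-0.155,10]]' 25
python3 -m handwheel '[[-0.012,0,0,0,-0.033,-0.033,10],[-0.023,0,0,0,-0.068,-0.064,10],[-0.035,0,0,0,-0.102,-0.093,10],[-0.046,0,0,0,-0.137,-0.121,10],[-0.056,0,0,0,-0.171,-0.146,10]]' 25
python3 -m handwheel '[[-0.01,0,0,0,-0.031,-0.026,10],[-0.019,0,0,0,-0.06,-0.049,10],[-0.027,0,0,0,-0.087,-0.069,10],[-0.035,0,0,0,-0.112,-0.087,10],[-0.041,0,0,0,-0.134,-0.101,10]]' 25
python3 -m handwheel '[[-0.005,0,0,0,-0.018,-0.013,10],[-0.01,0,0,0,-0.032,-0.023,10],[-0.013,0,0,0,-0.042,-0.031,10],[-0.014,0,0,0,-0.048,-0.035,10],[-0.015,0,0,0,-0.05,-0.037,10]]' 25
python3 -m handwheel '[[0,0,0,0,0,0,10],[0,0,0,0,0,0,10],[0,0,0,0,0,0,10],[0,0,0,0,0,0,10],[0,0,0,0,0,0,10]]' 25
python3 - <<'E'
from h import *
from workcell import bot,imaging
s=bot.get_state();p=s["ee_pos"]+s["tcp_rot"][:,2]*170.5
a=np.radians(-8.9);e=np.array([np.cos(a),np.sin(a),0])
d=p-np.array([425.6,201.1,130]);print("bar",p,"lid deg",np.degrees(np.arctan2(d[2],d@e)-np.arctan2(46,175)),"rad",np.hypot(d[2],d@e),181)
c=imaging.capture("scene");cv2.imwrite("pics/s5.png",c["pixels"][:,:,::-1])
for t,z in (("flat_brush",16),("slim_brush",15)):
  for q in imaging.silhouettes(t,"scene"):
    r=rect(c,q["region"],z)
    if abs(r[0][1]+200)<80: print(t,q["score"],*r)
E
```

```text
time_s: 13.82
ee_pos: [538.4, 183.8, 408.0]
tcp_rot: [[0.154, 0.972, 0.176], [0.988, -0.152, -0.026], [0.001, 0.178, -0.984]]
force: [5.8, 0.9, -1.0]
grip_width: 0.143
grip_force: 25.0
time_s: 14.23
ee_pos: [500.0, 189.7, 431.2]
tcp_rot: [[0.154, 0.953, 0.262], [0.988, -0.149, -0.04], [0.001, 0.265, -0.964]]
force: [5.3, -0.2, 1.3]
grip_width: 0.141
grip_force: 25.0
time_s: 14.65
ee_pos: [469.3, 194.5, 444.1]
tcp_rot: [[0.154, 0.934, 0.323], [0.988, -0.146, -0.049], [0.001, 0.327, -0.945]]
force: [5.4, -0.1, 2.5]
grip_width: 0.143
grip_force: 25.0
time_s: 15.07
ee_pos: [457.8, 196.3, 447.9]
tcp_rot: [[0.154, 0.926, 0.344], [0.988, -0.144, -0.052], [0.001, 0.348, -0.937]]
force: [6.1, -0.3, 2.7]
grip_width: 0.141
grip_force: 25.0
time_s: 15.48
ee_pos: [458.0, 196.3, 447.8]
tcp_rot: [[0.154, 0.926, 0.344], [0.988, -0.145, -0.052], [0.001, 0.348, -0.937]]
force: [5.1, -0.1, 2.8]
grip_width: 0.147
grip_force: 25.0
bar [516.67380241 187.37316298 287.95613821] lid deg 45.02698021240479 rad 182.84618078370673 181
flat_brush 0.53 [ 553.1 -162. ] [182.2  25.1] 12.8
slim_brush 0.77 [ 553.6 -241.1] [200.4  16.1] 13.3
```

View pics/s5.png

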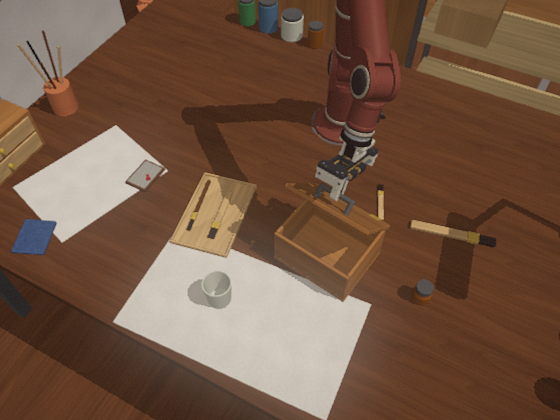

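The box stands open and the gripper holds the lid by its handle at about (340,195). The angle works out at 45.0°, and the bar is 183 mm from the hinge line against a nominal 181 mm. The brushes lie in the tray at about (200,205) and (215,215). The cup, jar and palette are where they were. I'm handing the job in.

```bash
python3 -c "
from workcell import finish_job
print(finish_job())"
```

```text
the job is handed in; nothing more can be done
None
```

I handed the job in: the flat brush lies released in the tray beside the slim one with bristles the same way, and the lid is held at 45.0° by my measurement; the judge's verdict was not shown.

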